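# Slide the splice cassette under its hold-down bridge and lock it

### The job

Fit the loose white splice cassette into the empty bay of the open patch panel: push it along the panel's floor with the fingertips, flat and straight, under the empty hold-down bridge until its far edge is fully home against the panel's end wall. Then press that bridge's orange plunger all the way down with a fingertip so that it locks the cassette. Do not pick up, lift or tip the cassette, and leave the loose cable gland in the panel and the things around the panel where they are.

Things in the scene. Friction and masses are not known exactly. Their poses are not given: they have to be found in the camera images.
- chassis: Open black sheet-metal patch panel, fixed. Origin: centre of its underside; floor top at its z = 2 mm. Inside 440 mm along y (end walls 40 mm high), x from -144 mm (front panel 44 mm high, blue adapters stick in 12 mm) to +143 mm (rear lip 24 mm, tabs to 38 mm, gland nuts stick in 6 mm). A cassette bay under an aluminium bridge at each y end: one filled, one empty.
- cassette: Loose white splice cassette: flat tray 100 mm (its x) by 95 mm (its y), 12 mm high, about 0.16 kg, 18 mm hole down through its centre. Origin: centre of its underside. Starts flat on the panel's floor between the bays, turned up to 17 degrees from the panel's axes and up to 22 mm off the line of the bays; its y axis must end along the panel's y.
- empty_bay (a point): Point on the floor under the centre of the empty bay's bridge, axes as the panel's. Cassette home: its origin here, its outer edge on the end wall 47.5 mm beyond. Bridge: 45 mm long along y; tunnel 108 mm wide along x, 15 mm high (3 mm over the cassette); upper face 17 mm above the floor. Lips 14 mm long flare both mouths to 123 mm. Home, 25 mm of cassette stick out towards the panel's middle.
- filled_bay (a point): The same point under the bridge of the filled bay at the other end: a fixed cassette of the same size is already locked there, its plunger down (head 5 mm above the bridge). Its inner edge lies 47.5 mm from this point towards the middle.
- plunger_top (a point): Middle of the top of the empty bay's orange plunger, a push-lock button 22 mm across on top of the bridge, right above point empty_bay: 30 mm above the floor when up, 22 mm when fully down.
- plunger (a joint): Travel of the orange plunger in m: 0 up, 0.008 fully down. No spring: it stays where left; about 3 N moves it. Its pin enters the hole of a cassette that is home; it stops on the cassette if the hole is not below, and bars the bay if pressed before the cassette is in.
- cable_gland: Loose white plastic cable gland 28 mm across and 32 mm high standing on the panel's floor in the rear corner at the panel's +y end, beside that bridge, about 115 mm from the line of the bays. Origin: centre of its underside. To be left alone.
- screwdriver: Red and yellow screwdriver lying beyond the panel, 190 mm long. To be left alone.
- alcohol_bottle: Clear pump bottle with white top, 68 mm across, 135 mm high, standing to the left of the panel. To be left alone.
- sleeve_box: Two stacked clear boxes, 85 by 125 by 45 mm, on the left, nearer the robot than the panel's middle. To be left alone.
- fibre_stripper: Pliers with yellow handles, 150 mm long, lying to the right of the panel. To be left alone.
- cleaver: Grey and black fibre cleaver, 75 by 60 mm, 80 mm high with its lid up, standing to the right of the panel. To be left alone.
- pen: Black pen 130 mm long beyond the panel. To be left alone.

How it is judged:
By the outcome, as a careful person would: the job done as asked, in the order asked, and still so for the second after the job is handed in, with the robot touching nothing.
It also fails if it takes over 72 s, if anything falls off the work surface, if the arm or the gripper's body presses on something with over 40 N, if the wrist force passes 120 N, or if a joint passes its speed limit or range.

### The arm

A 6-joint arm with a two-finger parallel gripper is mounted at the origin on the work surface. World frame = base frame: x ahead of the robot, y to its left, z up, the work surface at z = 0. Lengths are in m, angles in rad, forces in N, time in s.
With the tool pointing down it reaches from about 0.4 to 0.825 m from the base axis. Payload 7 kg.
Tool frame: the origin (TCP) lies at the very end of the fingers, on their centre line; the grasp point (between the pads) lies 19 mm behind it; z points along the fingers, y is the line along which they close (so a half turn about z gives the same grasp; the last joint's range is limited). The gripper opens to 88 mm and grips with 3 to 60 N. Pads are 19 mm wide; open, the fingers measure 130 mm over their backs; the gripper's body (78 mm by 193 mm) begins 47 mm behind the grasp point.
Start: joints at [-1.039, 0.359, 0.012, 0, -1.224, -0.288], TCP at [0.163, -0.655, 0.2] pointing down, gripper open.
Joint ranges: [-3.07, 3.07], [-1.43, 2.12], [-1.02, 1.25], [-3.03, 1.67], [-3.05, -0], [-3.03, 3.03]. Speed limits (rad/s): [2.39, 2.39, 3.01, 3.14, 3.14, 3.14].

### API

Orientations are given as [roll, pitch, yaw] about the fixed x, y, z axes, in that order (R = Rz(yaw) Ry(pitch) Rx(roll)).
In Python, from station import arm, grab_frame gives the robot as it stands.
- The arm moves only by the tool jog_arm, never from a script. Its argument "deltas" is a list that holds one entry, the list of rows, each a list of 4 numbers: the shift along the tool's x, y, z in units of 60 mm (1.0 is 60 mm), then the turn about the tool's z in units of 5 degrees (1.0 is 5 degrees). A call has 1 to 8 rows; each row is the pose to reach, as a shift and turn from the pose commanded when the call began, along the tool's axes at that moment; what a row does not reach only later rows make up. A row lasts 1/8 s, in which the tool goes at most 62.5 mm and 10.7 degrees, less where a joint would pass 70% of its speed; a pose out of reach is approached as far as the arm can. A call with a gripper value outside its range is refused whole. "grip" is the finger opening in mm, from 0 to 87.6, set as the call begins (left out, the last holds). The fingers move at their own pace and stop on an object; "squeeze" is the grip in N (left out, the last holds). Time passes only in rows, so rows that repeat a pose let the fingers close. It gives the time, the measured TCP pose, the force, the opening and the grip force at its end, in the units of the state.
- arm.get_state(): the state, without advancing time (a new reading comes with each control period).
- grab_frame(name): name is "scene" or "top"; returns a dict with "img" (384x512x3 uint8, red, green, blue), "vfov" (degrees; the focal length in pixels is half the picture's height over the tangent of half this angle, whatever the lens; pixels are square), "cx", "cy" (the principal point, pixels), "xyz" and "rotation" of the camera in the world. Camera axes: x right, y down, z forward; pixel columns grow to the right and rows downward; lengths in m; the calibration is good to about 2 mm. A picture is of the moment at which its call begins. There is no depth.
- arm.job_done(): hands the job in; it is judged then, once.
The state is a dict: "t": time; "q": joint angles; "qd": joint speeds; "joint_efforts": joint torques, N m; "eef_pos": TCP position; "ee_rot": TCP orientation; "force": force on the tool from outside, world axes, zero at the start; "moment": the same for the moment, N m; "width": finger opening in m; "gripper_force": force on a finger pad.
Only numpy, scipy, OpenCV 4.12 (cv2) and the standard library are available. Lean on these libraries where they do the work, as an engineer would, in place of code of your own. Each camera call takes 0.05 s, during which the arm holds its last target. There are 200 camera calls.

## Working session

There is one attempt and no reset: what is moved stays moved. The work goes in short steps, Python scripts to look and compute and a tool call to move; the robot and the scene stay as the last step left them, time stands still between calls to the robot, and variables do not carry over. Pictures are saved under pics/ and viewed, at most 10 in all, crops included, and the job is handed in when it is done.

Besides the shell and the picture viewer there is one more tool, called after ">>>" as a command line: name --argument value ..., lists and objects as JSON in quotes. jog_arm: Moves the arm, as the interface text tells. Its arguments: {"type":"object","properties":{"deltas":{"type":"array"},"grip":{"type":"number"},"squeeze":{"type":"number"}},"required":["deltas"]}

```bash
mkdir -p pics; cat > h.py <<'E'
import numpy as np, cv2
from station import arm, grab_frame
def K(f):
    h=f["img"].shape[0]; return h/2/np.tan(np.radians(f["vfov"])/2)
def ray(f,u,v,z):
    F=K(f); R=np.array(f["rotation"]); 
    d=R@np.array([(u-f["cx"])/F,(v-f["cy"])/F,1]); c=np.array(f["xyz"])
    return c+d*(z-c[2])/d[2]
def proj(f,p):
    F=K(f); q=np.array(f["rotation"]).T@(np.array(p)-np.array(f["xyz"])); return F*q[0]/q[2]+f["cx"],F*q[1]/q[2]+f["cy"]
def save(f,n,s=1,crop=None):
    im=f["img"][...,::-1]
    if crop: a,b,c,d=crop; im=im[b:d,a:c]
    cv2.imwrite("pics/"+n+".png",cv2.resize(im,None,fx=s,fy=s,interpolation=cv2.INTER_CUBIC))
E
python3 - <<'E'
from h import *
for n in("scene","top"):
    f=grab_frame(n); save(f,n+"0",1.5); np.save(n+"0.npy",f,allow_pickle=True)
    print(n,f["xyz"],f["rotation"],f["vfov"],f["cx"],f["cy"])
s=arm.get_state();print(s)
E
```

```text
scene [1.59058615 0.29535011 0.79920118] [-2.17889231 -0.00964053  1.86548755] 50.1767630364382 258.1025835259913 192.9285976070277
top [ 0.42767896 -0.01379006  1.72783494] [-3.07819963e+00 -1.84513328e-03 -1.58606330e+00] 45.21362860213864 257.2588563797529 191.3693661962465
{'t': 0.1, 'q': array([-1.03887637e+00,  3.59338077e-01,  1.11223773e-02, -2.82946186e-04,
       -1.22412175e+00, -2.88080578e-01]), 'qd': array([ 0.00145411, -0.00170329,  0.00220558,  0.00273296, -0.0011369 ,
       -0.00062622]), 'joint_efforts': array([-1.53682882e-03, -5.84163272e+01,  2.93750292e+01,  7.01561943e+00,
        1.01569746e-02, -5.12647239e-05]), 'eef_pos': array([ 0.16278642, -0.65456318,  0.19869405]), 'ee_rot': array([ 3.14003946e+00, -1.82851292e-04, -2.89784948e+00]), 'force': array([-0.21331002, -0.08948906, -0.2760121 ]), 'moment': array([-0.01710035,  0.01945306,  0.02334282]), 'gripper_force': 0.0, 'width': 0.08766470659169402}
```

View pics/top0.png

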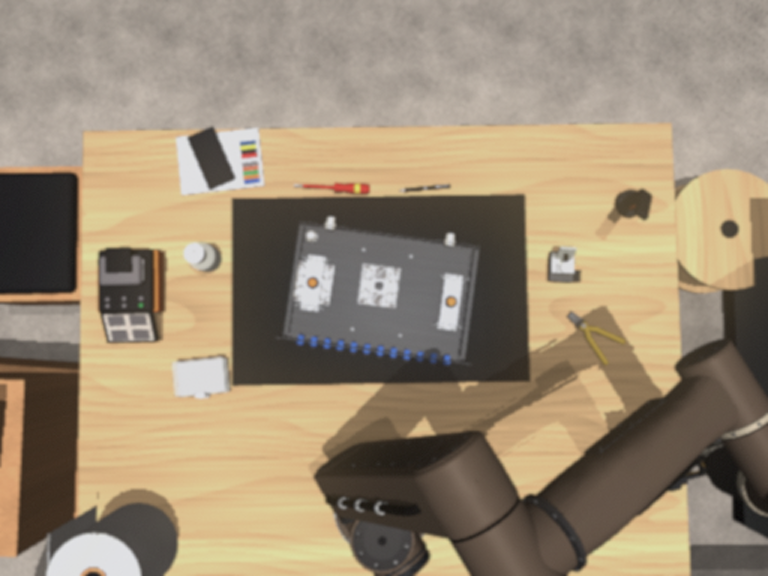

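View pics/scene0.png

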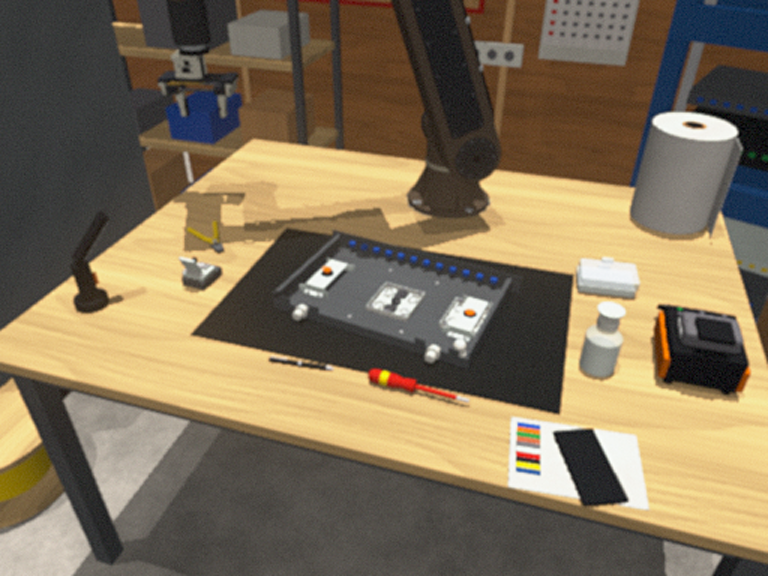

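Both views are clear. In top0 the filled bay is at (313,282)/1.5 and the empty bay's plunger at (451,301)/1.5. The cassette is at (379,286)/1.5, and the gland is at the upper left, which is the +y end. So the empty bay is at the panel's -y end.

```bash
python3 - <<'E'
s=open('h.py').read()
s=s.replace('R=np.array(f["rotation"]);','R=RM(f);').replace('np.array(f["rotation"]).T','RM(f).T')
s=s.replace('def K(f)','from scipy.spatial.transform import Rotation as Ro\ndef RM(f): return Ro.from_euler("xyz",f["rotation"]).as_matrix()\ndef K(f)',1)
s+='''
def blobs(f,lo,hi,amin=5,roi=None):
    h=cv2.cvtColor(f["img"],cv2.COLOR_RGB2HSV); m=cv2.inRange(h,np.array(lo),np.array(hi))
    if roi: k=np.zeros_like(m); a,b,c,d=roi; k[b:d,a:c]=255; m&=k
    n,l,st,ce=cv2.connectedComponentsWithStats(m)
    return m,[(st[i,4],ce[i].round(2)) for i in range(1,n) if st[i,4]>=amin]
'''
open('h.py','w').write(s)
E
python3 - <<'E'
from h import *
for n,roi in(("top",(180,140,330,250)),("scene",(180,150,345,245))):
    f=np.load(n+"0.npy",allow_pickle=True).item()
    m,b=blobs(f,(4,120,120),(20,255,255),4,roi)
    for a,c in b: print(n,a,c,ray(f,*c,.03).round(4),ray(f,*c,.034).round(4),ray(f,*c,.026).round(4))
    m,b=blobs(f,(0,0,130),(180,60,255),30,roi); print(b)
    if n=="top":
        cs,_=cv2.findContours(m,cv2.RETR_EXTERNAL,cv2.CHAIN_APPROX_NONE)
        for c in cs:
            if cv2.contourArea(c)>100:
                r=cv2.minAreaRect(c);print(r);P=np.array([ray(f,u,v,.016)[:2] for u,v in cv2.boxPoints(r)]);print(P.round(4),P.mean(0),np.linalg.norm(P-np.roll(P,1,0),axis=1))
f=np.load("top0.npy",allow_pickle=True).item(); save(f,"top_c",5,(180,140,330,250))
f=np.load("scene0.npy",allow_pickle=True).item(); save(f,"sc_c",4.5,(175,150,350,245))
E
```

```text
top 21 [208. 188.] [0.5506 0.163  0.03  ] [0.5503 0.1626 0.034 ] [0.5509 0.1634 0.026 ]
top 17 [300.12 200.59] [ 0.499 -0.176  0.03 ] [ 0.4988 -0.1756  0.034 ] [ 0.4991 -0.1764  0.026 ]
[(np.int32(52), array([219.69, 148.44])), (np.int32(54), array([207.43, 156.83])), (np.int32(51), array([299.51, 159.33])), (np.int32(837), array([208.96, 188.34])), (np.int32(770), array([252.27, 190.25])), (np.int32(521), array([300.05, 201.05]))]
((299.63079833984375, 200.953857421875), (15.380306243896484, 38.69883346557617), 7.125016689300537)
[[ 0.4311 -0.1369]
 [ 0.5736 -0.1576]
 [ 0.5657 -0.2143]
 [ 0.4232 -0.1933]] [ 0.49840526 -0.17551265] [0.05696711 0.14401494 0.05726965 0.14398766]
((252.31997680664062, 190.260009765625), (27.577163696289062, 28.708538055419922), 8.13010311126709)
[[ 0.496   0.0586]
 [ 0.6017  0.0421]
 [ 0.5856 -0.0594]
 [ 0.4799 -0.0426]] [ 5.40801410e-01 -3.02782276e-04] [0.10241048 0.1070525  0.10281373 0.10700628]
((208.8699951171875, 188.4099884033203), (25.880109786987305, 38.466609954833984), 8.130102157592773)
[[0.4869 0.2194]
 [0.6287 0.1982]
 [0.6135 0.1028]
 [0.4719 0.1245]] [0.55023006 0.16123102] [0.09611628 0.14337001 0.09662411 0.14330895]
scene 7 [261.14 153.  ] [ 0.2721 -0.085   0.03  ] [ 0.279 -0.083  0.034] [ 0.2653 -0.0869  0.026 ]
scene 20 [217.5 179.4] [ 0.4955 -0.1753  0.03  ] [ 0.5011 -0.1729  0.034 ] [ 0.4898 -0.1778  0.026 ]
scene 24 [312.83 208.21] [0.559  0.1686 0.03  ] [0.5644 0.1693 0.034 ] [0.5536 0.168  0.026 ]
scene 4 [181.   241.25] [ 0.8232 -0.1555  0.03  ] [ 0.8272 -0.1531  0.034 ] [ 0.8192 -0.1578  0.026 ]
[(np.int32(365), array([215.97, 184.87])), (np.int32(539), array([263.02, 199.86])), (np.int32(749), array([309.27, 213.01])), (np.int32(74), array([199.8 , 206.76])), (np.int32(88), array([288.15, 234.22]))]
```

View pics/top_c.png

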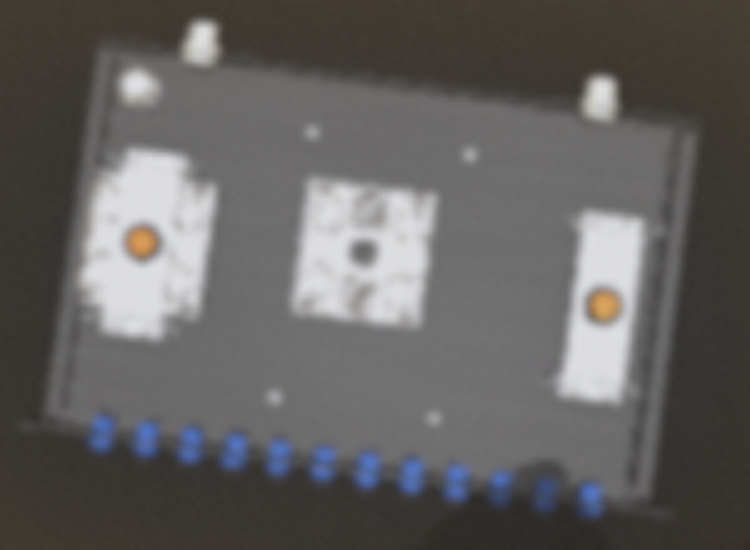

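View pics/sc_c.png

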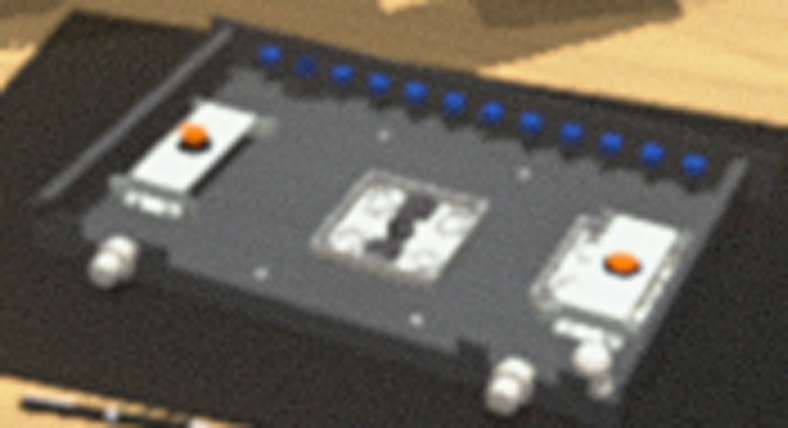

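top_c shows the cassette centred on its hole at (363,252), nearly square to the panel, with its edges about 1–2° off. It sits off the bay line towards the rear. sc_c agrees: the plungers are at (193,135) empty and (621,263) filled. I'll fix the panel frame and work out the first move.

```bash
cat >> h.py <<'E'
E0=np.array([0.4992,-0.1748]); th=-0.1525
X=np.array([np.cos(th),np.sin(th)]); Y=np.array([-np.sin(th),np.cos(th)])
def W(x,y): return E0+x*X+y*Y      # panel coords (from empty_bay) -> world
def Pn(p): d=np.array(p[:2])-E0; return np.array([d@X,d@Y])
def to(x,y,z,yaw):   # print row in tool units; yaw relative to panel
    s=arm.get_state(); p=s["eef_pos"]; R=Ro.from_euler("xyz",s["ee_rot"]).as_matrix()
    w=W(x,y); d=R.T@(np.array([w[0],w[1],z])-p)/.06
    t=(th+yaw-s["ee_rot"][2]+np.pi)%(2*np.pi)-np.pi
    print("t",s["t"],"panel",Pn(p).round(4),"z",p[2].round(4),"F",s["force"].round(1),"ROW",d.round(3),(-np.degrees(t)/5).round(3))
E
python3 - <<'E'
from h import *
f=np.load("top0.npy",allow_pickle=True).item()
# line fits of cassette edges
m,b=blobs(f,(0,0,130),(180,60,255),30,(235,170,272,210))
cs,_=cv2.findContours(m,cv2.RETR_EXTERNAL,cv2.CHAIN_APPROX_NONE); c=max(cs,key=len)[:,0]
q=np.array([Pn(ray(f,u,v,.016)) for u,v in c]); ce=(q.max(0)+q.min(0))/2; r=q-ce; print("centre",ce,"size",np.ptp(q,axis=0))
for a in(0,1):
  for s in(1,-1):
    k=(s*r[:,a]>.04)&(abs(r[:,1-a])<.035); co=np.polyfit(q[k][:,1-a],q[k][:,a],1); print("xy"[a],s,k.sum(),"slope deg",np.degrees(np.arctan(co[0])),"at",np.polyval(co,ce[1-a]))
to(.088,.179,.1,np.pi)
E
```

```text
centre [0.01458201 0.1788058 ] size [0.1070993  0.10264687]
x 1 19 slope deg -0.7187408140971513 at 0.06619069708020532
x -1 18 slope deg 0.6079210820387272 at -0.03706380036149073
y 1 18 slope deg -0.04335966817026706 at 0.22857721343286133
y -1 19 slope deg 0.4797601136633578 at 0.13000264959315377
t 0.1 panel [-0.2596 -0.5253] z 0.1987 F [-0.2 -0.1 -0.3] ROW [-9.876  8.59   1.656] 4.541
```

>>> jog_arm --deltas '[[[-9.88, 8.59, 0, 4.54], [-9.88, 8.59, 0, 4.54], [-9.88, 8.59, 0, 4.54], [-9.88, 8.59, 0, 4.54], [-9.88, 8.59, 0, 4.54], [-9.88, 8.59, 0, 4.54], [-9.88, 8.59, 0, 4.54], [-9.88, 8.59, 0, 4.54]]]' --grip 60

```text
t: 1.1
eef_pos: [0.4483, -0.2471, 0.1996]
ee_rot: [3.141, 0.0, 2.989]
force: [2.5, -0.8, -0.5]
width: 0.0599
gripper_force: 0.0
```

```bash
python3 -c "
from h import *
to(.088,.179,.2,np.pi)"
```

```text
t 1.1 panel [-0.0393 -0.0792] z 0.1996 F [ 2.5 -0.8 -0.5] ROW [-2.123  4.304 -0.005] 0.002
```

>>> jog_arm --deltas '[[[-2.0, 4.1, 0, 0], [-2.0, 4.1, 0, 0], [-2.0, 4.1, 0, 0], [-2.0, 4.1, 0, 0], [-2.0, 4.1, 0, 0], [-2.0, 4.1, 0, 0], [-2.0, 4.1, 0, 0], [-2.0, 4.1, 0, 0]]]'

```text
t: 2.1
eef_pos: [0.6029, -0.0253, 0.1998]
ee_rot: [3.142, 0.0, 2.988]
force: [0.0, -0.9, 0.6]
width: 0.0601
gripper_force: 0.0
```

```bash
python3 -c "
from h import *
to(.088,.179,.02,np.pi)"
```

```text
t 2.1 panel [0.0798 0.1636] z 0.1998 F [ 0.  -0.9  0.6] ROW [-0.136  0.257  2.997] -0.013
```

>>> jog_arm --deltas '[[[-0.14, 0.26, 0.5, 0], [-0.14, 0.26, 1.2, 0], [-0.14, 0.26, 2.0, 0], [-0.14, 0.26, 2.7, 0], [-0.14, 0.26, 2.9, 0], [-0.14, 0.26, 3.0, 0], [-0.14, 0.26, 3.0, 0]]]'

```text
t: 2.98
eef_pos: [0.615, -0.0101, 0.0208]
ee_rot: [3.141, 0.002, 2.989]
force: [0.3, 0.1, -0.7]
width: 0.06
gripper_force: 0.0
```

```bash
python3 -c "
from h import *
to(.088,.179,.007,np.pi)
f=grab_frame('top');save(f,'top_d',5,(200,140,350,250))"
```

```text
t 2.975 panel [0.0895 0.1804] z 0.0208 F [ 0.3  0.1 -0.7] ROW [ 0.025 -0.024  0.231] 0.0
```

View pics/top_d.png

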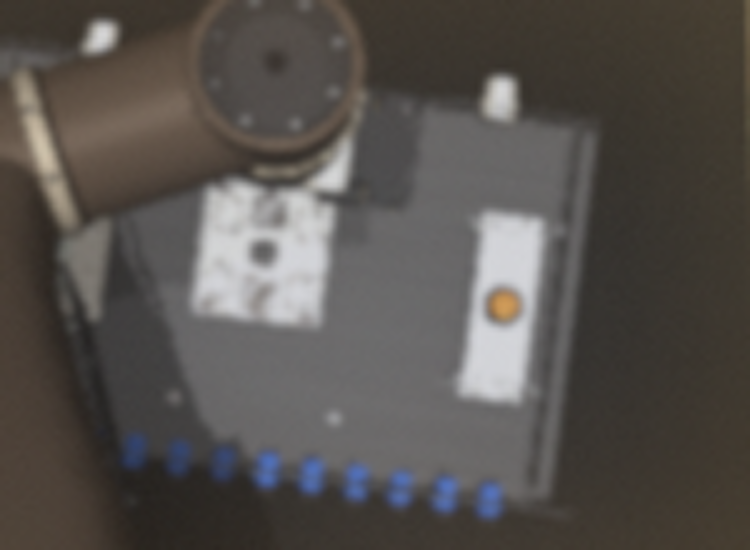

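top_d shows the cassette still in place, with its hole at (263,252) and the gripper behind its rear edge. I'll lower gently and then push it sideways.

>>> jog_arm --deltas '[[[0, 0, 0.08, 0], [0, 0, 0.15, 0], [0, 0, 0.2, 0], [0, 0, 0.22, 0], [0, 0, 0.22, 0]]]'

```text
t: 3.65
eef_pos: [0.6141, -0.01, 0.0062]
ee_rot: [-3.141, -0.0, 2.989]
force: [-0.0, 0.5, 0.2]
width: 0.0601
gripper_force: 0.0
```

```bash
python3 -c "
from h import *
to(.0595,.179,.007,np.pi)"
```

```text
t 3.65 panel [0.0886 0.1803] z 0.0062 F [-0.   0.5  0.2] ROW [ 0.484 -0.022 -0.013] 0.001
```

>>> jog_arm --deltas '[[[0.06, 0, -0.01, 0], [0.12, 0, -0.01, 0], [0.18, 0, -0.01, 0], [0.24, 0, -0.01, 0], [0.3, 0, -0.01, 0], [0.36, 0, -0.01, 0], [0.4, 0, -0.01, 0], [0.4, 0, -0.01, 0]]]'

```text
t: 4.65
eef_pos: [0.5903, -0.0063, 0.007]
ee_rot: [-3.142, -0.0, 2.989]
force: [-0.6, 0.0, -0.5]
width: 0.0597
gripper_force: 0.0
```

```bash
cat >> h.py <<'E'
def cass(f,roi):
    m,b=blobs(f,(0,0,130),(180,60,255),30,roi)
    cs,_=cv2.findContours(m,cv2.RETR_EXTERNAL,cv2.CHAIN_APPROX_NONE); c=max(cs,key=len)[:,0]
    q=np.array([Pn(ray(f,u,v,.016)) for u,v in c]); ce=(q.max(0)+q.min(0))/2; r=q-ce; print("centre",ce,"min",q.min(0),"size",np.ptp(q,axis=0))
    for a,s in((0,-1),(1,-1)):
        k=(s*r[:,a]>.04)&(abs(r[:,1-a])<.03); co=np.polyfit(q[k][:,1-a],q[k][:,a],1); print("xy"[a],s,"slope deg",np.degrees(np.arctan(co[0])),"at",np.polyval(co,ce[1-a]))
E
python3 -c "
from h import *
to(.0595,.179,.007,np.pi)
f=grab_frame('top');cass(f,(230,170,275,215));save(f,'x1',5,(200,140,350,250))"
```

```text
t 4.65 panel [0.0645 0.1804] z 0.007 F [-0.6  0.  -0.5] ROW [ 0.083 -0.023  0.   ] 0.002
centre [0.02089506 0.17634873] min [-0.03720041  0.12516358] size [0.11619093 0.1023703 ]
x -1 slope deg -0.12575724963744078 at -0.03518265135555562
y -1 slope deg -1.1767414021674771 at 0.1308701881541373
```

View pics/x1.png

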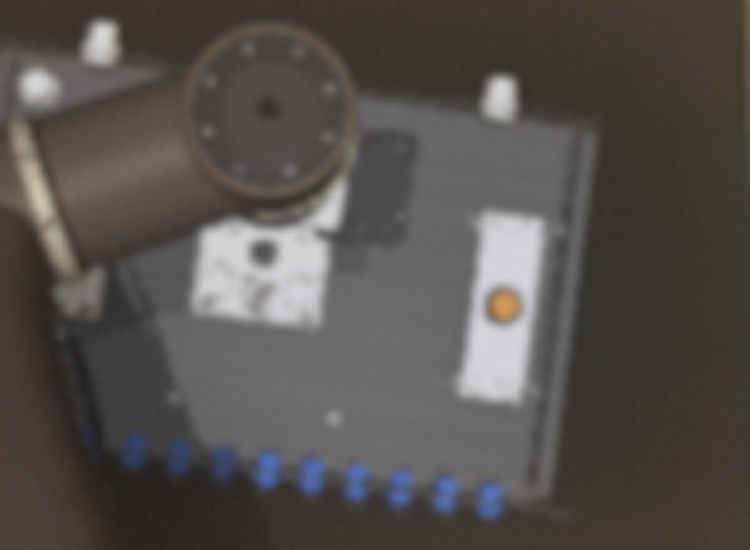

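The picture shows the hole still at (263,252), so the cassette has not moved although the fingers should be touching it. I'll check with the scene camera.

```bash
python3 -c "
from h import *
f=grab_frame('scene');save(f,'s1',5,(200,130,350,245))
p=arm.get_state()['eef_pos']
for z in(0.007,.1,.2): print(proj(f,[p[0],p[1],z]))
f=grab_frame('top')
for z in(.15,.2,.25,.3,.4): print(z,proj(f,[p[0],p[1],z]))
"
```

```text
(np.float64(256.2609760178177), np.float64(209.6568874986261))
(np.float64(256.4756828861522), np.float64(185.45786890519426))
(np.float64(256.72776985839494), np.float64(157.0458419598792))
0.15 (np.float64(253.52308963580907), np.float64(173.1905038938483))
0.2 (np.float64(253.42936431111113), np.float64(171.64811955336373))
0.25 (np.float64(253.32934087192046), np.float64(170.00209072618915))
0.3 (np.float64(253.22236242023362), np.float64(168.2416072156459))
0.4 (np.float64(252.98442198684688), np.float64(164.32595688734267))
```

View pics/s1.png

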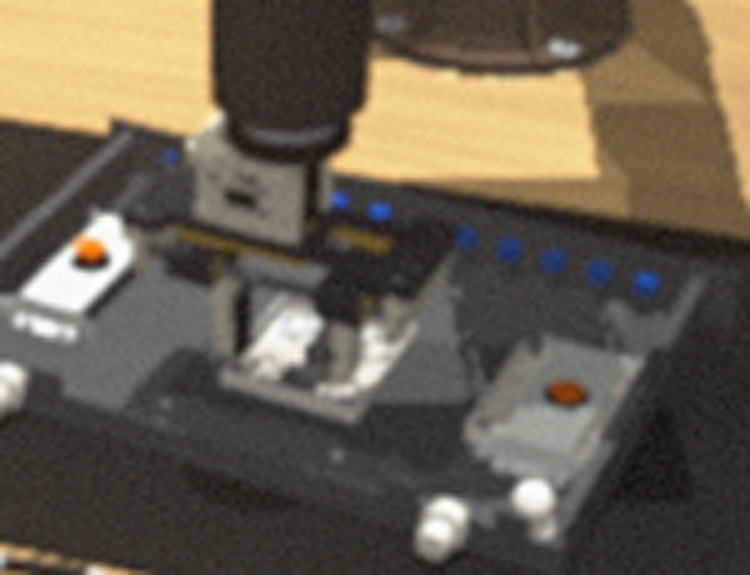

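s1 shows the fingertips at about (235,355) and (340,380), in front of the white tray, which is roughly 20 mm above where the TCP is reported. So at this opening the linkage tips sit higher than the reported TCP and passed over the cassette. I'll retreat, then feel for the floor.

>>> jog_arm --deltas '[[[-0.1, 0, 0, 0], [-0.25, 0, 0, 0], [-0.4, 0, 0, 0], [-0.4, 0, 0, 0], [-0.4, 0, 0.04, 0], [-0.4, 0, 0.08, 0], [-0.4, 0, 0.08, 0]]]'

```text
t: 5.68
eef_pos: [0.6138, -0.01, 0.0019]
ee_rot: [-3.141, -0.001, 2.989]
force: [-0.6, 0.8, 0.4]
width: 0.06
gripper_force: 0.0
```

```bash
python3 -c "
from h import *
to(.0595,.179,.007,np.pi)
f=grab_frame('scene');save(f,'s2',6,(220,150,340,240))"
```

```text
t 5.675 panel [0.0882 0.1803] z 0.0019 F [-0.6  0.8  0.4] ROW [ 0.479 -0.021 -0.084] 0.001
```

View pics/s2.png

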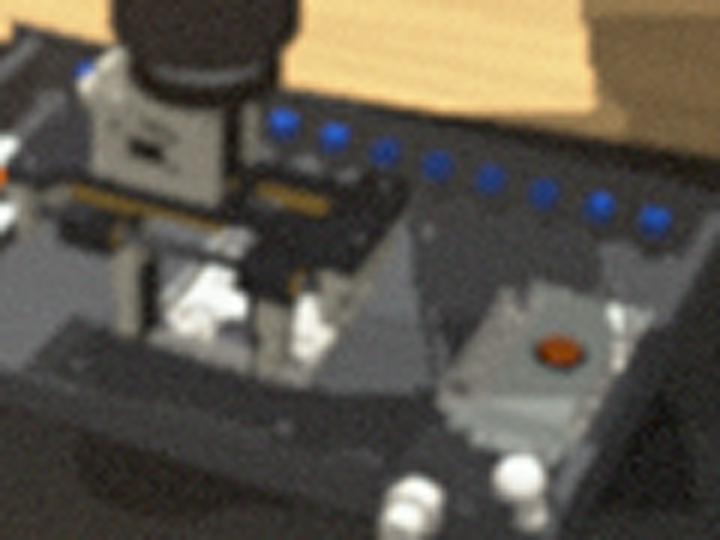

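s2 shows the tips at (130,335) and (270,378), still well above the floor. I'll keep feeling downward.

>>> jog_arm --deltas '[[[0, 0, 0.03, 0], [0, 0, 0.06, 0], [0, 0, 0.09, 0], [0, 0, 0.12, 0], [0, 0, 0.12, 0]]]'

```text
t: 6.35
eef_pos: [0.6141, -0.01, -0.0052]
ee_rot: [-3.141, -0.0, 2.989]
force: [0.4, 0.3, -0.6]
width: 0.0598
gripper_force: 0.0
```

>>> jog_arm --deltas '[[[0, 0, 0.03, 0], [0, 0, 0.06, 0], [0, 0, 0.09, 0], [0, 0, 0.09, 0]]]'

```text
t: 6.85
eef_pos: [0.6141, -0.01, -0.0106]
ee_rot: [-3.141, -0.0, 2.989]
force: [-0.9, 0.1, -0.4]
width: 0.0599
gripper_force: 0.0
```

>>> jog_arm --deltas '[[[0, 0, 0.02, 0], [0, 0, 0.04, 0], [0, 0, 0.06, 0], [0, 0, 0.06, 0]]]'

```text
t: 7.35
eef_pos: [0.6141, -0.01, -0.0141]
ee_rot: [-3.142, -0.0, 2.989]
force: [0.0, 0.1, -0.3]
width: 0.0602
gripper_force: 0.0
```

>>> jog_arm --deltas '[[[0, 0, 0.02, 0], [0, 0, 0.04, 0], [0, 0, 0.04, 0]]]'

```text
t: 7.72
eef_pos: [0.6141, -0.01, -0.0165]
ee_rot: [-3.142, -0.0, 2.989]
force: [0.1, 0.2, -0.4]
width: 0.0604
gripper_force: 0.0
```

```bash
python3 -c "
from h import *
to(.0595,.179,-.014,np.pi)"
```

```text
t 7.725 panel [0.0886 0.1803] z -0.0165 F [ 0.1  0.2 -0.4] ROW [ 0.484 -0.022 -0.042] 0.001
```

>>> jog_arm --deltas '[[[0, 0, 0.02, 0], [0, 0, 0.03, 0], [0, 0, 0.03, 0]]]'

```text
t: 8.1
eef_pos: [0.6142, -0.01, -0.0183]
ee_rot: [-3.142, -0.0, 2.989]
force: [-0.7, -0.3, -0.1]
width: 0.0603
gripper_force: 0.0
```

Still no floor. I'll push at this height and watch the force and the camera.

>>> jog_arm --deltas '[[[0.06, 0, 0, 0], [0.12, 0, 0, 0], [0.18, 0, 0, 0], [0.24, 0, 0, 0], [0.3, 0, 0, 0], [0.32, 0, 0, 0], [0.32, 0, 0, 0]]]'

```text
t: 8.98
eef_pos: [0.5951, -0.007, -0.0182]
ee_rot: [-3.142, -0.0, 2.989]
force: [0.7, 0.1, -0.4]
width: 0.0601
gripper_force: 0.0
```

```bash
python3 -c "
from h import *
to(.0595,.179,-.018,np.pi)
f=grab_frame('top');cass(f,(230,180,275,220))
m,b=blobs(f,(0,0,0),(180,255,95),3,(246,184,260,206));print(b)
f=grab_frame('scene');save(f,'s3',6,(220,150,340,240))"
```

```text
t 8.975 panel [0.0693 0.1804] z -0.0182 F [ 0.7  0.1 -0.4] ROW [ 0.163 -0.023 -0.003] 0.002
centre [0.0070653  0.17686759] min [-0.04632235  0.12516358] size [0.10677529 0.10340802]
x -1 slope deg 2.1036167632398355 at -0.04375819460862495
y -1 slope deg 2.0783443536387716 at 0.13175504722122036
[(np.int32(3), array([251.67, 191.67]))]
```

View pics/s3.png

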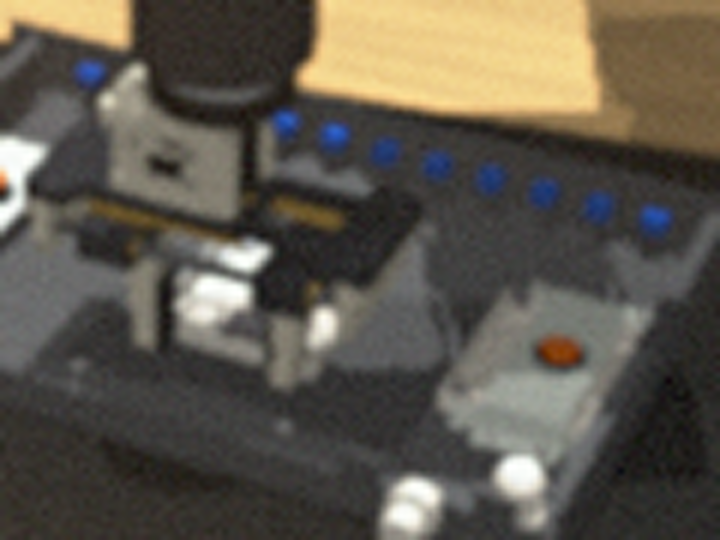

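s3 shows the fingers at (150,340) and (285,380) in front of the cassette's rear edge, and it has moved about 7 mm. That leaves about 7.5 mm to centre it.

>>> jog_arm --deltas '[[[0.04, 0, 0, 0], [0.08, 0, 0, 0], [0.12, 0, 0, 0], [0.13, 0, 0, 0], [0.13, 0, 0, 0]]]'

```text
t: 9.7
eef_pos: [0.5873, -0.0059, -0.0182]
ee_rot: [-3.142, -0.0, 2.989]
force: [-0.5, -0.2, -0.2]
width: 0.06
gripper_force: 0.0
```

```bash
python3 -c "
from h import *
to(.0595,.179,-.018,np.pi)"
```

```text
t 9.7 panel [0.0614 0.1803] z -0.0182 F [-0.5 -0.2 -0.2] ROW [ 0.031 -0.022 -0.004] 0.001
```

>>> jog_arm --deltas '[[[-0.15, 0, 0, 0], [-0.25, 0, -0.2, 0], [-0.25, 0, -0.9, 0], [-0.25, 0, -1.6, 0], [-0.25, 0, -1.7, -2], [-0.25, 0, -1.7, -4], [-0.25, 0, -1.7, -6], [-0.25, 0, -1.7, -8]]]'

```text
t: 10.7
eef_pos: [0.6029, -0.0083, 0.0848]
ee_rot: [-3.141, 0.001, -2.59]
force: [0.2, -0.0, -0.7]
width: 0.0595
gripper_force: 0.0
```

```bash
python3 -c "
from h import *
to(0,.256,.08,-np.pi/2)"
```

```text
t 10.7 panel [0.0772 0.1803] z 0.0848 F [ 0.2 -0.  -0.7] ROW [0.165 1.795 0.079] -9.935
```

>>> jog_arm --deltas '[[[0.08, 0.8, 0, -2], [0.16, 1.6, 0, -4], [0.16, 1.8, 0, -6], [0.16, 1.8, 0, -8], [0.16, 1.8, 0, -9.9], [0.16, 1.8, 0, -9.9], [0.16, 1.8, 0, -9.9]]]'

```text
t: 11.58
eef_pos: [0.5384, 0.0791, 0.0842]
ee_rot: [-3.141, 0.0, -1.736]
force: [-0.1, 0.2, 0.1]
width: 0.06
gripper_force: 0.0
```

```bash
python3 -c "
from h import *
to(0,.256,.01,-np.pi/2)
f=grab_frame('top');cass(f,(225,178,275,222));save(f,'t5',5,(200,140,350,250))"
```

```text
t 11.575 panel [1.000e-04 2.569e-01] z 0.0842 F [-0.1  0.2  0.1] ROW [0.015 0.003 1.237] -0.143
centre [-0.00069381  0.17996925] min [-0.05316518  0.12928977] size [0.10494273 0.10135897]
x -1 slope deg 0.7086523580882002 at -0.050909249687428486
y -1 slope deg 2.0775565489258256 at 0.13110162667353353
```

View pics/t5.png

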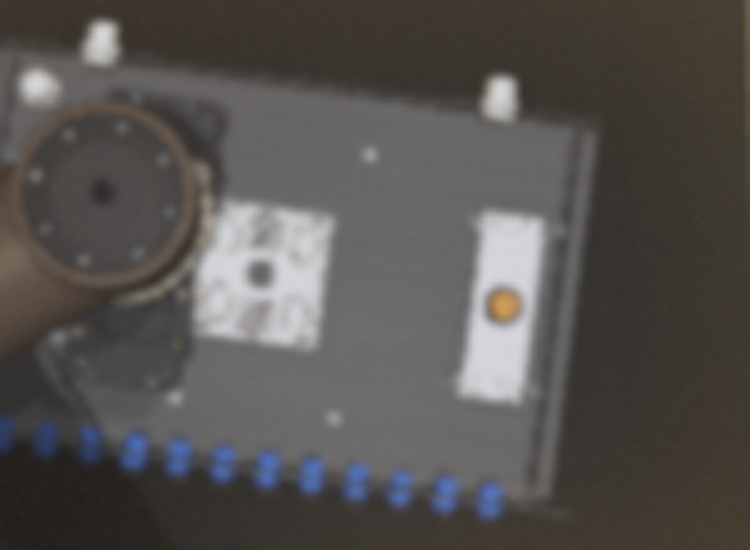

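t5 shows the cassette centred on the bay line: its hole is at (260,273), the plunger at (504,306), and that slope matches the panel's. I'll lower behind it.

>>> jog_arm --deltas '[[[0.0, 0, 0.4, -0.14], [0, 0, 0.9, -0.14], [0, 0, 1.3, -0.14], [0, 0, 1.5, -0.14], [0, 0, 1.6, -0.14], [0, 0, 1.65, -0.14], [0, 0, 1.68, -0.14], [0, 0, 1.68, -0.14]]]'

```text
t: 12.62
eef_pos: [0.5384, 0.0793, -0.0166]
ee_rot: [-3.141, 0.0, -1.72]
force: [-0.1, -0.6, 0.4]
width: 0.0602
gripper_force: 0.0
```

```bash
python3 -c "
from h import *
to(-.0005,.0569,-.018,-np.pi/2)"
```

```text
t 12.625 panel [1.000e-04 2.571e-01] z -0.0166 F [-0.1 -0.6  0.4] ROW [3.336 0.022 0.022] 0.041
```

>>> jog_arm --deltas '[[[0.15, 0, 0.02, 0.04], [0.3, 0, 0.02, 0.04], [0.5, 0, 0.02, 0.04], [0.75, 0, 0.02, 0.04], [1.0, 0, 0.02, 0.04], [1.25, 0, 0.02, 0.04], [1.4, 0, 0.02, 0.04], [1.45, 0, 0.02, 0.04]]]'

```text
t: 13.62
eef_pos: [0.5252, -0.0075, -0.0181]
ee_rot: [-3.141, 0.0, -1.724]
force: [-0.2, 2.4, 1.3]
width: 0.0598
gripper_force: 0.8
```

```bash
python3 -c "
from h import *
to(0,.0569,-.018,-np.pi/2)
f=grab_frame('top');cass(f,(225,178,292,222));save(f,'t6',5,(200,140,350,250))"
```

```text
t 13.625 panel [0.0002 0.1693] z -0.0181 F [-0.2  2.4  1.3] ROW [ 1.873  0.003 -0.003] -0.008
centre [-0.00056855  0.09606687] min [-0.05238875  0.05916466] size [0.10364039 0.07380441]
x -1 slope deg -2.8003878030513367 at -0.05034059132108643Traceback (most recent call last):
  File "<string>", line 4, in <module>
    f=grab_frame('top');cass(f,(225,178,292,222));save(f,'t6',5,(200,140,350,250))
                        ~~~~^^^^^^^^^^^^^^^^^^^^^
  File "h.py", line 37, in cass
    k=(s*r[:,a]>.04)&(abs(r[:,1-a])<.03); co=np.polyfit(q[k][:,1-a],q[k][:,a],1); print("xy"[a],s,"slope deg",np.degrees(np.arctan(co[0])),"at",np.polyval(co,ce[1-a]))
                                             ~~~~~~~~~~^^^^^^^^^^^^^^^^^^^^^^^^^
    raise TypeError("expected non-empty vector for x")
TypeError: expected non-empty vector for x
```

```bash
cat >> h.py <<'E'
def lead(f,roi):
    m,b=blobs(f,(0,0,130),(180,60,255),30,roi)
    cs,_=cv2.findContours(m,cv2.RETR_EXTERNAL,cv2.CHAIN_APPROX_NONE); c=max(cs,key=len)[:,0]
    q=np.array([Pn(ray(f,u,v,.015)) for u,v in c]); lo=q.min(0); print("min",lo,"max",q.max(0))
    k=(q[:,1]<lo[1]+.006)&(abs(q[:,0])<.04); co=np.polyfit(*q[k].T,1); print("lead slope deg",np.degrees(np.arctan(co[0])))
E
python3 -c "
from h import *
f=grab_frame('top');lead(f,(225,178,292,222))"
```

```text
min [-0.05299139  0.05889934] max [0.05133717 0.13296013]
lead slope deg -0.7614049279875975
```

>>> jog_arm --deltas '[[[0.1, 0, 0, 0], [0.25, 0, 0, 0], [0.4, 0, 0, 0], [0.55, 0, 0, 0], [0.7, 0, 0, 0], [0.85, 0, 0, 0], [0.95, 0, 0, 0], [0.95, 0, 0, 0]]]'

```text
t: 14.72
eef_pos: [0.5162, -0.0638, -0.0183]
ee_rot: [3.141, -0.0, -1.724]
force: [-0.5, -0.1, 0.6]
width: 0.0601
gripper_force: 0.0
```

```bash
python3 -c "
from h import *
to(0,.0569,-.018,-np.pi/2)
print(arm.get_state()['moment'])"
```

```text
t 14.725 panel [-0.      0.1123] z -0.0183 F [-0.5 -0.1  0.6] ROW [ 0.923 -0.001 -0.004] -0.006
[0.11140537 0.07175079 0.00052134]
```

>>> jog_arm --deltas '[[[0.1, 0, 0, 0], [0.22, 0, 0, 0], [0.34, 0, 0, 0], [0.46, 0, 0, 0], [0.58, 0, 0, 0], [0.7, 0, 0, 0], [0.78, 0, 0, 0], [0.8, 0, 0, 0]]]'

```text
t: 15.72
eef_pos: [0.5092, -0.111, -0.0182]
ee_rot: [-3.142, -0.0, -1.724]
force: [0.6, 1.3, 0.3]
width: 0.0601
gripper_force: 0.7
```

>>> jog_arm --deltas '[[[0.03, 0, 0, 0], [0.06, 0, 0, 0], [0.09, 0, 0, 0], [0.11, 0, 0, 0], [0.11, 0, 0, 0]]]'

```text
t: 16.35
eef_pos: [0.5082, -0.1173, -0.0182]
ee_rot: [3.142, -0.0, -1.723]
force: [0.7, 1.8, 1.2]
width: 0.0599
gripper_force: 0.5
```

```bash
python3 -c "
from h import *
to(0,.0569,-.018,-np.pi/2)"
```

```text
t 16.35 panel [0.0002 0.0582] z -0.0182 F [0.7 1.8 1.2] ROW [ 0.022  0.003 -0.004] 0.0
```

>>> jog_arm --deltas '[[[0.015, 0, 0, 0], [0.03, 0, 0, 0], [0.045, 0, 0, 0], [0.045, 0, 0, 0]]]'

```text
t: 16.85
eef_pos: [0.5083, -0.1176, -0.0182]
ee_rot: [-3.141, 0.002, -1.723]
force: [-2.2, 18.8, 2.1]
width: 0.06
gripper_force: 8.9
```

>>> jog_arm --deltas '[[[-0.05, 0, 0, 0], [-0.2, 0, 0, 0], [-0.35, 0, -0.2, 0], [-0.6, 0, -0.9, 0], [-1.2, 0, -1.7, 0], [-2.0, 0, -2.0, 0], [-2.4, 0, -2.0, 0], [-2.4, 0, -2.0, 0]]]' --grip 0

```text
t: 17.85
eef_pos: [0.5301, 0.0242, 0.1029]
ee_rot: [-3.14, 0.001, -1.721]
force: [0.9, 0.6, 1.5]
width: 0.0008
gripper_force: 0.0
```

```bash
cat >> h.py <<'E'
def trail():
    f=grab_frame('top'); m,b=blobs(f,(0,0,130),(180,60,255),30,(270,165,325,235))
    cs,_=cv2.findContours(m,cv2.RETR_EXTERNAL,cv2.CHAIN_APPROX_NONE); c=max(cs,key=len)[:,0]
    q=np.array([Pn(ray(f,u,v,.015)) for u,v in c]); print("min",q.min(0),"max",q.max(0))
    hi=q[abs(q[:,0])<.04]; k=hi[:,1]>hi[:,1].max()-.008; co=np.polyfit(*hi[k].T,1); print("trail deg",np.degrees(np.arctan(co[0])),"at0",co[1])
    s=q[(q[:,1]>.033)]; print("protruding x",s[:,0].min(),s[:,0].max())
    m,b=blobs(f,(4,120,100),(20,255,255),4,(280,180,320,220)); print(b,[Pn(ray(f,*c,.032)).round(4) for _,c in b])
E
python3 -c "
from h import *
to(0,0,.06,-np.pi/2); trail(); print(arm.get_state()['width'])"
```

```text
t 17.85 panel [0.0003 0.2014] z 0.1029 F [0.9 0.6 1.5] ROW [3.357 0.015 0.713] 0.029
min [-0.07221547 -0.04426433] max [0.07100093 0.04827924]
trail deg 0.1496572727976227 at0 0.046397229776309945
protruding x -0.05107927516797868 0.0468614642196777
[(np.int32(17), array([300.12, 200.59]))] [array([-0.0002, -0.001 ])]
0.00022199075752568918
```

The cassette's trailing edge is straight (0.15°) and sits at the home distance, and its far edge shows beyond the bridge. Next is the plunger, with the fingers closed.

>>> jog_arm --deltas '[[[0.6, 0, 0, 0], [1.4, 0, 0, 0], [2.2, 0, 0, 0], [2.9, 0, 0, 0], [3.3, 0, 0.2, 0], [3.36, 0.01, 0.5, 0], [3.36, 0.01, 0.7, 0], [3.36, 0.01, 0.7, 0]]]'

```text
t: 18.9
eef_pos: [0.4975, -0.1769, 0.059]
ee_rot: [3.139, -0.0, -1.724]
force: [-0.2, -0.9, 0.4]
width: 0.0003
gripper_force: 0.0
```

```bash
python3 -c "
from h import *
to(0,-.0005,.0325,-np.pi/2)"
```

```text
t 18.9 panel [-0.0013 -0.0023] z 0.059 F [-0.2 -0.9  0.4] ROW [-0.03  -0.023  0.442] -0.004
```

>>> jog_arm --deltas '[[[0, 0, 0.1, 0], [0, 0, 0.2, 0], [0, 0, 0.3, 0], [0, 0, 0.38, 0], [0, 0, 0.38, 0]]]'

```text
t: 19.52
eef_pos: [0.4982, -0.1767, 0.0365]
ee_rot: [3.141, -0.0, -1.723]
force: [-0.2, -0.4, -0.0]
width: 0.0002
gripper_force: 0.0
```

```bash
python3 -c "
from h import *
to(0,-.0005,.0325,-np.pi/2)"
```

```text
t 19.525 panel [-0.0007 -0.002 ] z 0.0365 F [-0.2 -0.4 -0. ] ROW [-0.025 -0.013  0.067] 0.002
```

>>> jog_arm --deltas '[[[-0.02, -0.01, 0.03, 0], [-0.02, -0.01, 0.06, 0], [-0.02, -0.01, 0.09, 0], [-0.02, -0.01, 0.09, 0]]]'

```text
t: 20.02
eef_pos: [0.4991, -0.1756, 0.0315]
ee_rot: [3.141, -0.0, -1.723]
force: [-0.9, -0.1, 0.1]
width: 0.0005
gripper_force: 0.0
```

>>> jog_arm --deltas '[[[0, 0, 0.03, 0], [0, 0, 0.06, 0], [0, 0, 0.08, 0], [0, 0, 0.08, 0]]]'

```text
t: 20.52
eef_pos: [0.4992, -0.1756, 0.0267]
ee_rot: [3.141, -0.0, -1.723]
force: [0.2, 0.3, -0.3]
width: 0.0005
gripper_force: 0.0
```

>>> jog_arm --deltas '[[[0, 0, 0.03, 0], [0, 0, 0.06, 0], [0, 0, 0.09, 0], [0, 0, 0.1, 0], [0, 0, 0.1, 0]]]'

```text
t: 21.15
eef_pos: [0.4992, -0.1756, 0.0207]
ee_rot: [3.141, -0.0, -1.723]
force: [0.2, 0.1, 0.4]
width: 0.0008
gripper_force: 0.0
```

>>> jog_arm --deltas '[[[0, 0, 0.03, 0], [0, 0, 0.06, 0], [0, 0, 0.08, 0], [0, 0, 0.08, 0]]]'

```text
t: 21.65
eef_pos: [0.4991, -0.1756, 0.0158]
ee_rot: [3.141, -0.0, -1.723]
force: [-0.1, -0.2, 0.3]
width: 0.0004
gripper_force: 0.0
```

>>> jog_arm --deltas '[[[0, 0, 0.03, 0], [0, 0, 0.05, 0], [0, 0, 0.05, 0]]]'

```text
t: 22.02
eef_pos: [0.4992, -0.1756, 0.0129]
ee_rot: [3.141, -0.0, -1.723]
force: [0.9, -0.7, 0.1]
width: 0.0002
gripper_force: 0.0
```

>>> jog_arm --deltas '[[[0, 0, 0.03, 0], [0, 0, 0.05, 0], [0, 0, 0.05, 0]]]'

```text
t: 22.4
eef_pos: [0.4992, -0.1756, 0.0099]
ee_rot: [3.141, 0.0, -1.723]
force: [0.3, 0.6, 0.1]
width: 0.0005
gripper_force: 0.0
```

>>> jog_arm --deltas '[[[0, 0, 0.03, 0], [0, 0, 0.05, 0], [0, 0, 0.05, 0]]]'

```text
t: 22.78
eef_pos: [0.4992, -0.1756, 0.0069]
ee_rot: [3.142, 0.0, -1.723]
force: [-0.4, 0.1, 0.2]
width: 0.0006
gripper_force: 0.0
```

>>> jog_arm --deltas '[[[0, 0, 0.03, 0], [0, 0, 0.05, 0], [0, 0, 0.05, 0]]]'

```text
t: 23.15
eef_pos: [0.4993, -0.1756, 0.0039]
ee_rot: [3.142, 0.0, -1.723]
force: [0.3, -0.0, 1.4]
width: 0.0008
gripper_force: 0.5
```

>>> jog_arm --deltas '[[[0, 0, 0.03, 0], [0, 0, 0.05, 0], [0, 0, 0.05, 0]]]'

```text
t: 23.52
eef_pos: [0.4993, -0.1756, 0.0008]
ee_rot: [-3.142, 0.0, -1.723]
force: [-0.1, 0.6, 0.8]
width: 0.0002
gripper_force: 0.2
```

>>> jog_arm --deltas '[[[0, 0, 0.02, 0], [0, 0, 0.04, 0], [0, 0, 0.04, 0]]]'

```text
t: 23.9
eef_pos: [0.4993, -0.1756, -0.0008]
ee_rot: [-3.141, -0.0, -1.723]
force: [-2.7, 1.8, 10.8]
width: 0.0003
gripper_force: 5.1
```

>>> jog_arm --deltas '[[[0, 0, 0.02, 0], [0, 0, 0.04, 0], [0, 0, 0.04, 0]]]'

```text
t: 24.28
eef_pos: [0.4995, -0.1757, -0.0011]
ee_rot: [-3.141, -0.001, -1.722]
force: [-10.8, 5.8, 34.3]
width: 0.0002
gripper_force: 17.3
```

>>> jog_arm --deltas '[[[0, 0, -0.05, 0], [0, 0, -0.2, 0], [0, 0, -0.7, 0], [0, 0, -1.3, 0], [-1, 0, -2.0, 0], [-2.0, 0, -2.6, 0], [-2.6, 0, -2.8, 0], [-2.6, 0, -2.8, 0]]]'

```text
t: 25.28
eef_pos: [0.5247, -0.0183, 0.1663]
ee_rot: [-3.138, 0.002, -1.719]
force: [-0.1, -0.3, 0.2]
width: 0.0006
gripper_force: 0.0
```

```bash
python3 -c "
from h import *
to(0,0,.0325,-np.pi/2); trail()
f=grab_frame('scene')
for g in(np.load('scene0.npy',allow_pickle=True).item(),f):
    m,b=blobs(g,(4,120,90),(20,255,255),4,(180,150,345,245)); print(b)
for z in(.0325,.0245): print(proj(f,[*E0,z]))
"
```

```text
t 25.275 panel [0.0014 0.1585] z 0.1663 F [-0.1 -0.3  0.2] ROW [2.646 0.043 2.226] 0.046
min [-0.07221547 -0.04426433] max [0.07100093 0.04827924]
trail deg 0.1496572727976227 at0 0.046397229776309945
protruding x -0.05107927516797868 0.0468614642196777
[(np.int32(18), array([300.11, 200.72]))] [array([-0.0007, -0.0011])]
[(np.int32(6), array([184.33, 151.  ])), (np.int32(7), array([261.14, 153.  ])), (np.int32(4), array([180.25, 152.75])), (np.int32(22), array([217.64, 179.59])), (np.int32(24), array([312.83, 208.21])), (np.int32(4), array([181.  , 241.25]))]
[(np.int32(6), array([279.17, 153.17])), (np.int32(8), array([341.5 , 150.62])), (np.int32(7), array([303.14, 155.14])), (np.int32(4), array([320.25, 156.  ])), (np.int32(8), array([326.75, 157.75])), (np.int32(4), array([338. , 158.5])), (np.int32(18), array([217.5 , 181.33])), (np.int32(27), array([312.85, 208.11])), (np.int32(4), array([185.5, 241.5])), (np.int32(4), array([195.25, 243.25]))]
(np.float64(217.2000543558339), np.float64(179.37896007556728))
(np.float64(217.3101196548227), np.float64(181.33101381179753))
```

```bash
python3 -c "
from h import *
def cen(f,u,v,r=8):
    u,v=int(round(u)),int(round(v)); p=f['img'][v-r:v+r+1,u-r:u+r+1].astype(float); w=np.clip(p[...,0]-p[...,2]-25,0,None)
    yy,xx=np.mgrid[v-r:v+r+1,u-r:u+r+1]; return (w*xx).sum()/w.sum(),(w*yy).sum()/w.sum()
def tri(a,pa,b,pb):
    A=np.array([ray(a,*pa,0),ray(a,*pa,.1)]);B=np.array([ray(b,*pb,0),ray(b,*pb,.1)])
    z=np.linspace(0,.06,601); d=[np.linalg.norm((A[0]+(A[1]-A[0])*k/.1-B[0]-(B[1]-B[0])*k/.1)[0]) for k in z]; return z[np.argmin(d)]
for i in range(2):
    T=np.load('top0.npy',allow_pickle=True).item() if i==0 else grab_frame('top'); S=np.load('scene0.npy',allow_pickle=True).item() if i==0 else grab_frame('scene')
    print('empty',cen(S,217.5,180.5),cen(T,300,200.6),tri(T,cen(T,300,200.6),S,cen(S,217.5,180.5)))
    print('filled',cen(S,312.8,208.2),cen(T,208,188),tri(T,cen(T,208,188),S,cen(S,312.8,208.2)))
"
```

```text
empty (np.float64(217.40219907407408), np.float64(179.36863425925927)) (np.float64(300.3730951129795), np.float64(200.60693641618496)) 0.0324
filled (np.float64(312.7877922077922), np.float64(207.9483116883117)) (np.float64(207.85098834262544), np.float64(187.91941206284847)) 0.025199999999999997
empty (np.float64(217.675499092559), np.float64(181.17059891107078)) (np.float64(300.24900737379465), np.float64(200.65683494044242)) 0.025199999999999997
filled (np.float64(312.8473705021748), np.float64(207.93633847370504)) (np.float64(205.32038834951456), np.float64(193.2233009708738)) 0.011399999999999999
```

The empty bay's plunger now triangulates to 25.2 mm, the same as the locked one measured at the start, so it is fully down. The cassette has not moved. Handing in.

```bash
python3 -c "
from h import *
print(arm.job_done())"
```

```text
the job is handed in; nothing more can be done
None
```

I pushed the cassette flat and straight until it stopped at the end wall, then pressed the orange plunger down to its stop, and the job is handed in; by camera, the plunger is level with the locked one and the cassette is at its home position.

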